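# Hold the filter cover over its posts

### The arm

A 7-joint arm with a two-finger parallel gripper is mounted at the origin on the work surface. World frame = base frame: x ahead of the robot, y to its left, z up, the work surface at z = 0. Lengths are in m, angles in rad, forces in N, time in s.
With the tool pointing down it reaches from about 0.35 to 0.9 m from the base axis. Payload 8.1 kg.
Tool frame: the origin (TCP) lies at the very end of the fingers, on their centre line; the grasp point (between the pads) lies 19 mm behind it; z points along the fingers, y is the line along which they close (so a half turn about z gives the same grasp; the last joint's range is limited). The gripper opens to 92 mm and grips with 3 to 60 N. Pads are 19 mm wide; open, the fingers measure 130 mm over their backs; the gripper's body (75 mm by 190 mm) begins 47 mm behind the grasp point.
Start: joints at [1.099, 0.434, 0.025, 1.573, -0.012, 1.134, -0.075], TCP at [0.225, -0.583, 0.227] pointing down, gripper open.
Joint ranges: [-2.62, 2.62], [-0.44, 2.09], [-1.27, 1.32], [0.08, 2.57], [-1.32, 4.46], [0.12, 2], [-2.74, 2.74]. Speed limits (rad/s): [2.22, 2.22, 3.01, 3.01, 3.14, 3.14, 3.14].

### API

Orientations are given as [roll, pitch, yaw] about the fixed x, y, z axes, in that order (R = Rz(yaw) Ry(pitch) Rx(roll)).
In Python, from bench import sense, snapshot, manip, nets gives the robot as it stands.
- The arm moves only by the tool send_rows, never from a script. Its argument "motion" is a list that holds one entry, the list of rows, each a list of 7 numbers: the shift along the world's x, y, z in cm, then the turn, a rotation vector about the world's x, y, z in degrees, then the finger opening in cm, from 0 to 9.18. A call has exactly 5 rows; each row shifts and turns the commanded pose from where the row before left it; what a row does not reach is not made up. A row lasts 1/8 s, in which the tool goes at most 62.5 mm and 10.7 degrees, less where a joint would pass 70% of its speed; a pose out of reach is approached as far as the arm can. A call is refused whole if a number of a shift passes 6.25 or a number of a turn 10.7, either way. A call with a gripper value outside its range is refused whole. The fingers move at their own pace and stop on an object; "grip_force" is the grip in N (left out, the last holds). Time passes only in rows, so rows that do not move let the fingers close, or fill a call up. It gives the time, the measured TCP pose, the force, the opening and the grip force at its end, in the units of the state.
- sense(): the state, without advancing time (a new reading comes with each control period).
- snapshot(name): name is "scene" or "top"; returns a dict with "img" (400x640x3 uint8, red, green, blue), "range_z" (400x640 float32, m along the optical axis (not along the pixel's ray), 0 where there is no reading), "vertical_fov" (degrees; the focal length in pixels is half the picture's height over the tangent of half this angle, whatever the lens; pixels are square), "cx", "cy" (the principal point, pixels), "R" (3x3) and "t" (3): a world point X has camera coordinates R X + t. Camera axes: x right, y down, z forward; pixel columns grow to the right and rows downward; lengths in m; the calibration is good to about 2 mm. A picture is of the moment at which its call begins.
- manip.hand_in(): hands the job in; it is judged then, once.
Trained networks look in the newest picture that a camera, given by its name, has taken for a name from the list of things; names that differ only in an ending like _2 or _b are one class to them, and where a whole thing is asked for, a point or a joint stands for the part that bears it (a point fixed in the world has none). Each returns a list of dicts, best first, with "confidence" (0 to 1); they miss things now and then, are a little off and sometimes report something else, mostly with a low value. They report only what shows in the picture. A call takes as long as a camera call. They do not tell look-alikes from the thing itself.
- nets.boxes_of(camera, thing): "xy" ([column, row] in pixels, amid what is visible of it).
- nets.cut_out(camera, thing): "pixels" (400x640 bool, what is visible of it) and "xy" ([column, row] in pixels, amid what is visible of it).
- nets.tip_of(camera, thing): "xy" ([column, row] in pixels: a listed point, or the origin of a listed thing).
The state is a dict: "t": time; "joint_positions": joint angles; "qd": joint speeds; "joint_torque": joint torques, N m; "position": TCP position; "tool_rot": TCP orientation; "ft_force": force on the tool from outside, world axes, zero at the start; "ft_torque": the same for the moment, N m; "opening": finger opening in m; "finger_force": force on a finger pad.
Only numpy, scipy, OpenCV 4.12 (cv2) and the standard library are available. Lean on these libraries where they do the work, as an engineer would, in place of code of your own. Each camera call takes 0.05 s, during which the arm holds its last target. There are 200 camera calls.

### The job

Assemble the steel filter holder as far as the screws: lower the brass support disc gently onto the rim of the cup in the middle of the holder, foot down, so that it sits seated and level, and let go of it. Then pick up the three-lugged aluminium cover by its hex hub and finish while still holding it, level and still, about a centimetre above the three threaded posts with a lug hole centred over each threaded hole (any lug over any post), so that a colleague can start the screws. Do not let the cover bump the holder or the disc, and leave the dishes, screws, tip rack and forceps where they are.

Things in the scene. Friction and masses are not known exactly. Their poses are not given: they have to be found in the camera images.
- holder: steel filter holder base, fixed to the bench: round flange 168 mm across, its top 40 mm above the bench, with a cup in the middle and three threaded posts, 20 mm across, 70 mm from the centre at 0, 120 and 240 degrees from its own x axis. A hose outlet, 19 mm above the bench, sticks out along its own -x to 107 mm from the centre. Origin: on the bench under the centre; z up
- holder_rim (a point): centre of the cup's mouth, level with its rim, 58 mm above the holder's origin; the cup measures 57 mm outside, its bore is 51 mm and 17 mm deep
- post0 (a point): mouth of the 8 mm threaded hole in the top of the post at 0 degrees, 65 mm above the bench
- post1 (a point): mouth of the 8 mm threaded hole in the top of the post at 120 degrees, 65 mm above the bench
- post2 (a point): mouth of the 8 mm threaded hole in the top of the post at 240 degrees, 65 mm above the bench
- disc: brass-coloured perforated disc, about 130 g, loose on the bench foot down: 64 mm across, 12 mm high. Its lowest 5 mm is a chamfered foot of 45 mm diameter that drops into the cup; the wider edge, 5 to 12 mm above the underside, is gripped across the diameter. Seated, its underside is 5 mm below the rim and its top level with the posts. Origin: centre of the underside; z up
- cover: aluminium cover, about 450 g, loose on the bench right side up: disc 112 mm across, 10 mm thick, with three lugs at 0, 120 and 240 degrees from its own x axis, reaching 86 mm from the centre. A hex hub stands in the middle. A blue vent plug, 14 mm across, 19 mm above the underside at its top, is 43 mm from the centre at 60 degrees. Origin: centre of the flat underside; z up
- hub (a point): middle of the cover's steel hex hub, the handle, 32 mm above the underside: 34 mm across flats, flats facing 0, 60, 120.. degrees from the cover's x axis, from 14 to 50 mm above the underside; the centre of mass is on its axis. A hose barb, at most 22 mm across, goes on above it to 69 mm
- lug0 (a point): centre of the 16 mm through hole in the cover's lug at 0 degrees, 70 mm from the centre, level with the cover's underside
- lug1 (a point): centre of the 16 mm through hole in the cover's lug at 120 degrees, 70 mm from the centre, level with the cover's underside
- lug2 (a point): centre of the 16 mm through hole in the cover's lug at 240 degrees, 70 mm from the centre, level with the cover's underside
- dish_green: closed petri dish, clear with green agar, 94 mm across, 15 mm high; a bystander. Origin: centre of its underside
- dish_pale: closed petri dish with pale yellow agar, 94 mm across, 15 mm high; a bystander. Origin: centre of its underside
- dish_mint: closed petri dish with mint green agar, 94 mm across, 15 mm high; a bystander. Origin: centre of its underside
- screw0: one of the three hand screws, orange 29 mm knob standing on the bench, steel shank up, 43 mm high; a bystander. Origin: centre of its underside
- screw1: second hand screw, the same; a bystander. Origin: centre of its underside
- screw2: third hand screw, the same; a bystander. Origin: centre of its underside
- tip_rack: pink pipette tip rack, 85 x 120 mm, 50 mm high; a bystander. Origin: centre of its underside
- forceps: steel forceps lying flat, 140 mm long, 8 mm high; a bystander. Origin: centre of its underside
Not all that is in view belongs to the job. Of the things that look like the disc, take the one that is farthest to the robot's left at the start.

How it is judged:
On the way, in this order (a step that is already met when the one before it is completed fails the run):
1. the disc sits seated and level on the cup rim and has been let go (z of disc in the frame of holder between 0.0515 and 0.0545 m and horizontal distance between disc and holder_rim below 0.005 m and angle between disc's own z axis and vertical below 0.035 rad and linear speed of disc below 0.02 m/s and contact force between the fingers and disc below 0.1 N), for 0.2 s.
2. the cover is off the bench, in the fingers (height (world z) of cover above 0.03 m and contact force between the fingers and cover above 1 N), for 0.2 s.
At the end, for the whole second after the job is handed in: Disc seated on the rim: underside 53 mm up within 1.5 mm, centred within 5 mm, level within 2 degrees, let go. Cover held in the fingers at rest, touching neither holder nor disc: each lug hole within 4 mm sideways of a threaded hole, underside 3 to 20 mm above the posts, level within 3.4 degrees (all of step 1 and (horizontal distance between lug0 and post0 below 0.004 m or horizontal distance between lug0 and post1 below 0.004 m or horizontal distance between lug0 and post2 below 0.004 m) and (horizontal distance between lug1 and post0 below 0.004 m or horizontal distance between lug1 and post1 below 0.004 m or horizontal distance between lug1 and post2 below 0.004 m) and (horizontal distance between lug2 and post0 below 0.004 m or horizontal distance between lug2 and post1 below 0.004 m or horizontal distance between lug2 and post2 below 0.004 m) and z of cover in the frame of holder between 0.068 and 0.085 m and angle between cover's own z axis and vertical below 0.06 rad and linear speed of cover below 0.02 m/s and angular speed of cover below 0.15 rad/s and contact force between the fingers and cover above 1 N and contact force between cover and holder below 0.1 N and contact force between cover and disc below 0.1 N); the arm keeps its last pose, push and grip.
It fails at once if the disc is dropped from more than about a centimetre (linear speed of disc above 0.5 m/s and contact force between the fingers and disc below 0.05 N).
It fails at once if the cover bumps the holder or the disc (over 2 N) (contact force between cover and holder above 2 N or contact force between cover and disc above 2 N).
It fails at once if a dish, screw, the tip rack or the forceps is moved more than 25 mm or tipped over (distance of any of dish_green, dish_pale, dish_mint, screw0, screw1, screw2, tip_rack, forceps from where it was at the start of the episode above 0.025 m or angle between any of dish_green, dish_pale, dish_mint, screw0, screw1, screw2, tip_rack, forceps's own z axis and vertical above 0.5 rad).
It also fails if it takes over 64 s, if anything falls off the work surface, if the arm or the gripper's body presses on something with over 40 N, if the wrist force passes 120 N, or if a joint passes its speed limit or range.

## Working session

There is one attempt and no reset: what is moved stays moved. The work goes in short steps, Python scripts to look and compute and a tool call to move; the robot and the scene stay as the last step left them, time stands still between calls to the robot, and variables do not carry over. Pictures are saved under pics/ and viewed, at most 10 in all, crops included, and the job is handed in when it is done.

Besides the shell and the picture viewer there is one more tool, called after "Call:" as name([rows], argument=value, ...), one row to a line, values as JSON. send_rows: Moves the arm, as the interface text tells. Its arguments: {"type":"object","properties":{"motion":{"type":"array","items":{"type":"array","items":{"type":"array","items":{"type":"number"}}}},"grip_force":{"type":"number"}},"required":["motion"]}

```bash
mkdir -p pics
cat > h.py <<'E'
import numpy as np, cv2
from bench import sense, snapshot, manip, nets
def K(s):
    f=200/np.tan(np.radians(s["vertical_fov"])/2); return f
def cloud(s):
    f=K(s); z=s["range_z"].astype(float); v,u=np.mgrid[:400,:640]
    P=np.stack([(u-s["cx"])/f*z,(v-s["cy"])/f*z,z],-1)
    W=(P-s["t"])@s["R"]; W[z==0]=np.nan; return W
def ray(s,uv,h):
    f=K(s); d=np.array([(uv[0]-s["cx"])/f,(uv[1]-s["cy"])/f,1])@s["R"]; c=-s["R"].T@s["t"]
    return c+d*(h-c[2])/d[2]
def proj(s,X):
    c=s["R"]@np.array(X)+s["t"]; f=K(s); return np.array([c[0]/c[2]*f+s["cx"],c[1]/c[2]*f+s["cy"]])
E
python3 - <<'E'
from h import *
np.set_printoptions(precision=3,suppress=True)
st=sense(); print(st["position"],st["tool_rot"],st["opening"])
for n in("scene","top"):
    s=snapshot(n); cv2.imwrite(f"pics/{n}0.png",s["img"][:,:,::-1]); W=cloud(s)
    print(n,s["vertical_fov"],s["cx"],s["cy"],-s["R"].T@s["t"])
    for th in("disc","cover","holder"):
        for d in nets.cut_out(n,th):
            P=W[d["pixels"]]; print(th,round(d["confidence"],2),np.array(d["xy"]),d["pixels"].sum(),np.nanmedian(P,0))
    for th in("hub","lug0","lug1","lug2","post0","post1","post2","holder_rim"):
        h={"hub":.032,"lug":.0,"pos":.065,"hol":.058}[th[:3]]
        for d in nets.tip_of(n,th): print(th,round(d["confidence"],2),np.array(d["xy"]),ray(s,d["xy"],h))
E
```

```text
[ 0.225 -0.583  0.226] [-3.14   0.     0.369] 0.09165741078778748
scene 57.63245457334228 314.1544371361274 196.51499979665675 [ 0.982 -0.262  0.788]
disc 0.76 [142.5 277.5] 671 [ 0.515 -0.417  0.011]
disc 0.75 [186.9 251.2] 506 [ 0.505 -0.306  0.011]
disc 0.71 [172.3 304. ] 707 [ 0.602 -0.387  0.011]
disc 0.67 [312.2 312.9] 164 [ 0.787 -0.144  0.012]
disc 0.61 [138.3 234.2] 517 [ 0.4   -0.392  0.01 ]
cover 0.68 [398.1 146.5] 1222 [0.53  0.309 0.009]
holder 0.77 [329.7 201.1] 3156 [0.596 0.037 0.039]
holder 0.63 [322.2 299.8] 144 [ 0.773 -0.109  0.012]
holder 0.3 [284.4 315.8] 132 [ 0.755 -0.194  0.013]
hub 0.61 [398.1 141.7] [0.519 0.317 0.032]
hub 0.21 [229.9 180.8] [ 0.387 -0.139  0.032]
lug0 0.68 [305.7 187.7] [0.493 0.026 0.   ]
lug0 0.64 [375.7 139. ] [0.455 0.293 0.   ]
lug0 0.63 [418.7 141.4] [ 0.531  0.393 -0.   ]
lug0 0.59 [396.6 169.4] [0.576 0.271 0.   ]
lug1 0.68 [305.7 187.7] [0.493 0.026 0.   ]
lug1 0.64 [375.7 139. ] [0.455 0.293 0.   ]
lug1 0.63 [418.7 141.4] [ 0.531  0.393 -0.   ]
lug1 0.59 [396.6 169.4] [0.576 0.271 0.   ]
lug2 0.68 [305.7 187.7] [0.493 0.026 0.   
[... 1213 characters left out ...]
07.2] [0.572 0.281 0.   ]
lug1 0.57 [168.2 226.3] [0.517 0.394 0.   ]
lug1 0.56 [203.4 249.4] [0.453 0.293 0.   ]
lug2 0.72 [209.7 207.2] [0.572 0.281 0.   ]
lug2 0.57 [168.2 226.3] [0.517 0.394 0.   ]
lug2 0.56 [203.4 249.4] [0.453 0.293 0.   ]
post0 0.85 [307.9 219.8] [0.531 0.002 0.065]
post0 0.68 [306.  176.7] [0.65  0.008 0.065]
post0 0.65 [269.7 199.6] [0.586 0.105 0.065]
post1 0.85 [307.9 219.8] [0.531 0.002 0.065]
post1 0.68 [306.  176.7] [0.65  0.008 0.065]
post1 0.65 [269.7 199.6] [0.586 0.105 0.065]
post2 0.85 [307.9 219.8] [0.531 0.002 0.065]
post2 0.68 [306.  176.7] [0.65  0.008 0.065]
post2 0.65 [269.7 199.6] [0.586 0.105 0.065]
holder_rim 0.82 [291.  198.9] [0.589 0.048 0.058]
```

View pics/scene0.png

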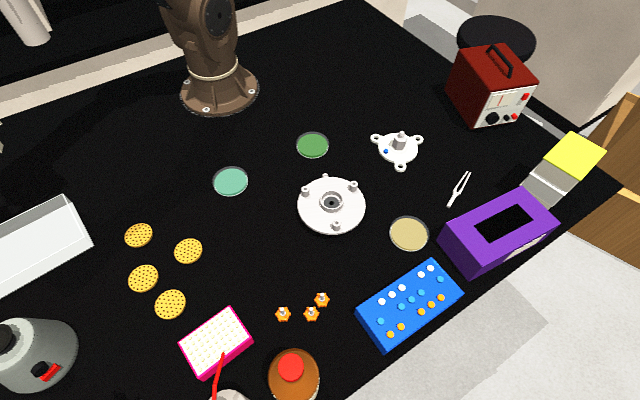

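View pics/top0.png

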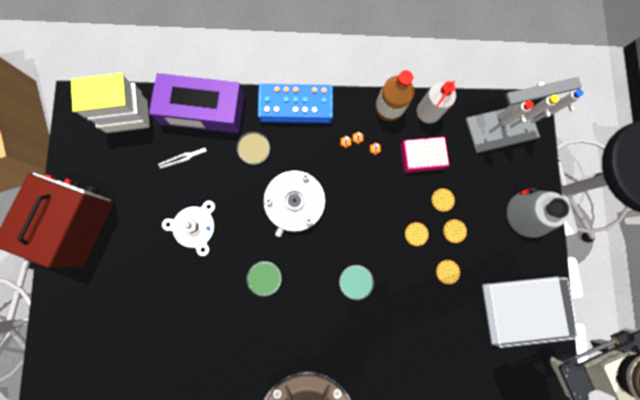

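The scene view shows four brass discs at pixels (138,235), (188,251), (143,278), (170,304). The same four in the top view are at (447,271), (419,235), (457,231), (442,200). The holder is at top (294,201), with its hose outlet at (278,234), and the cover is at (194,227). The robot's left is +y, so the disc at top (419,235), scene (188,251), y ≈ -0.307, is the one to take. Next I'll fit the poses and check a crop.

```bash
cat >> h.py <<'E'
from scipy.optimize import least_squares
def tips(cam,th,near,h,s,R=.13):
    o=[]
    for d in nets.tip_of(cam,th):
        p=ray(s,d["xy"],h)
        if np.hypot(*(p[:2]-near))<R and d["confidence"]>.4: o.append(np.array(d["xy"]))
    return o
def fit3(s,cam,pts,ctr,hpts,hctr,x0):
    """pose x,y,th of a 3-fold part: pts lug/post pixels, ctr centre pixel"""
    def res(q,used=None):
        r=[]
        M=[ [q[0]+.07*np.cos(q[2]+k*2.0944),q[1]+.07*np.sin(q[2]+k*2.0944)] for k in range(3)]
        for p in pts:
            w=ray(s,p,hpts)[:2]; d=[w-m for m in M]; r+=list(min(d,key=lambda v:v@v))
        for p in ctr: r+=list(ray(s,p,hctr)[:2]-q[:2])
        return np.array(r)*1000
    f=least_squares(res,x0,loss="soft_l1",x_scale=[.01,.01,.1]); return f.x,np.abs(res(f.x)).max()
def brass(s,near,r=.05,zmin=.008):
    hsv=cv2.cvtColor(s["img"],cv2.COLOR_RGB2HSV); W=cloud(s)
    m=(hsv[...,0]>12)&(hsv[...,0]<35)&(hsv[...,1]>70)&(hsv[...,2]>60)
    m&=np.hypot(W[...,0]-near[0],W[...,1]-near[1])<r
    c=cv2.convexHull(np.argwhere(m)[:,::-1].astype(np.int32)); M=cv2.moments(c)
    return np.array([M["m10"]/M["m00"],M["m01"]/M["m00"]]),m.sum()
E
python3 - <<'E'
from h import *
np.set_printoptions(precision=4,suppress=True)
for cam in("scene","top"):
    s=snapshot(cam)
    hp=fit3(s,cam,tips(cam,"post0",[.588,.04],.065,s,.085),tips(cam,"holder_rim",[.588,.04],.058,s,.03),.065,.058,[.588,.04,np.radians(-27)])
    cv=fit3(s,cam,tips(cam,"lug0",[.517,.315],0,s,.1),tips(cam,"hub",[.517,.315],.032,s,.04),0,.032,[.517,.315,np.radians(-30)])
    # lug hole visible mouth is at about 10 mm
    cv2_=fit3(s,cam,tips(cam,"lug0",[.517,.315],0,s,.1),[],0,.032,[.517,.315,np.radians(-30)])
    b,n=brass(s,[.503,-.307]); print(cam,"holder",hp,np.degrees(hp[0][2]),"cover",cv,cv2_,np.degrees(cv[0][2]),"disc",b,n,ray(s,b,.0085))
    # blue plug
    u=proj(s,[.517,.315,.02]).astype(int)
    a=s["img"][u[1]-40:u[1]+40,u[0]-50:u[0]+50]; d=proj(s,[.503,-.307,.01]).astype(int); b2=s["img"][d[1]-40:d[1]+40,d[0]-50:d[0]+50]
    cv2.imwrite(f"/tmp/{cam}.png",cv2.resize(np.hstack([a,b2])[:,:,::-1],None,fx=4,fy=3.7,interpolation=cv2.INTER_CUBIC))
A=[cv2.resize(cv2.imread(f"/tmp/{c}.png"),(800,296)) for c in("scene","top")]
cv2.imwrite("pics/crop1.png",np.vstack(A))
E
```

```text
scene holder (array([ 0.5872,  0.0449, -0.4499]), np.float64(5.837329219279819)) -25.77765943181435 cover (array([ 0.5179,  0.3206, -0.7219]), np.float64(8.809856674253103)) (array([ 0.5175,  0.3221, -0.715 ]), np.float64(6.962555978487995)) -41.36078090705544 disc [187.83   250.5753] 588 [ 0.502  -0.3071  0.0085]
top holder (array([ 0.5868,  0.0428, -0.5009]), np.float64(7.609599506823994)) -28.69934368002531 cover (array([ 0.5129,  0.3218, -0.6129]), np.float64(7.952443005953991)) (array([ 0.5094,  0.3243, -0.6519]), np.float64(6.913616105195475)) -35.11680058097277 disc [416.3397 233.6754] 518 [ 0.4997 -0.3078  0.0085]
```

View pics/crop1.png

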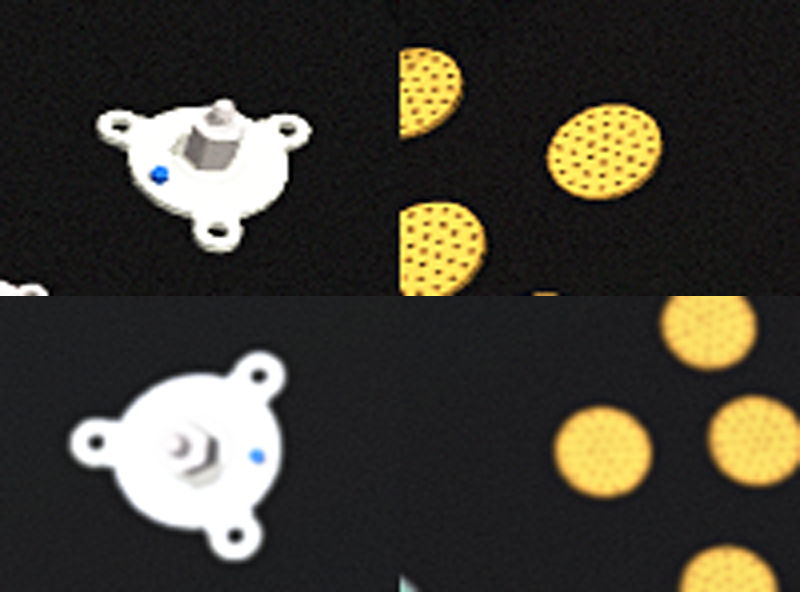

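The crop confirms both targets: the leftmost brass disc lies well apart from its look-alikes, and the cover's three lugs and blue plug are visible. Moving now to above the disc, closing axis about 3°, which is 90° from post 0.

Call:
send_rows([
  [[5.5,5.5,0,0,0,7.2,9.18],[5.5,5.5,0,0,0,7.2,9.18],[5.5,5.5,0,0,0,7.2,9.18],[5.5,5.5,0,0,0,7.2,9.18],[5.6,5.5,0,0,0,7.2,9.18]],
], grip_force=20)

```text
t: 2.42
position: [0.4479, -0.361, 0.227]
tool_rot: [3.141, 0.0, 1.001]
ft_force: [0.0, 0.4, -0.7]
opening: 0.0917
finger_force: 0.0
```

Call:
send_rows([
  [[0,0,-2,0,0,7.2,9.18],[0,0,-4,0,0,7.2,9.18],[0,0,-4,0,0,7.2,9.18],[0,0,-3,0,0,7.2,9.18],[0,0,-1,0,0,7.2,9.18]],
])

```text
t: 3.05
position: [0.4456, -0.3618, 0.0847]
tool_rot: [-3.139, -0.002, 1.629]
ft_force: [-0.1, -0.5, 0.0]
opening: 0.0917
finger_force: 0.0
```

Call:
send_rows([
  [[2.5,2.5,0,0,0,0,9.18],[2.5,2.4,0,0,0,0,9.18],[0.5,0.5,0,0,0,0,9.18],[0,0,0,0,0,0,9.18],[0,0,0,0,0,0,9.18]],
])

```text
t: 3.68
position: [0.5006, -0.3097, 0.0867]
tool_rot: [-3.141, 0.001, 1.624]
ft_force: [-0.1, -0.6, -0.2]
opening: 0.0918
finger_force: 0.0
```

Run:
```python
from h import *
np.set_printoptions(precision=4,suppress=True)
st=sense();print(st["position"],st["tool_rot"])
for cam in("scene","top"):
    s=snapshot(cam); b,n=brass(s,[.501,-.307]); print(cam,b,n,ray(s,b,.0085)); 
    p=proj(s,st["position"]).astype(int); cv2.imwrite(f"/tmp/{cam}.png",cv2.resize(s["img"][p[1]-50:p[1]+50,p[0]-50:p[0]+50,::-1],(400,400)))
cv2.imwrite("pics/crop2.png",np.hstack([cv2.imread(f"/tmp/{c}.png") for c in("scene","top")]))
```

```text
[ 0.5006 -0.3097  0.0867] [-3.1408  0.0007  1.6237]
scene [103.0916 120.5143] 10196 [-0.0479 -0.3591  0.0085]
top [477.6298 220.5678] 2323 [ 0.5384 -0.4874  0.0085]
```

View pics/crop2.png

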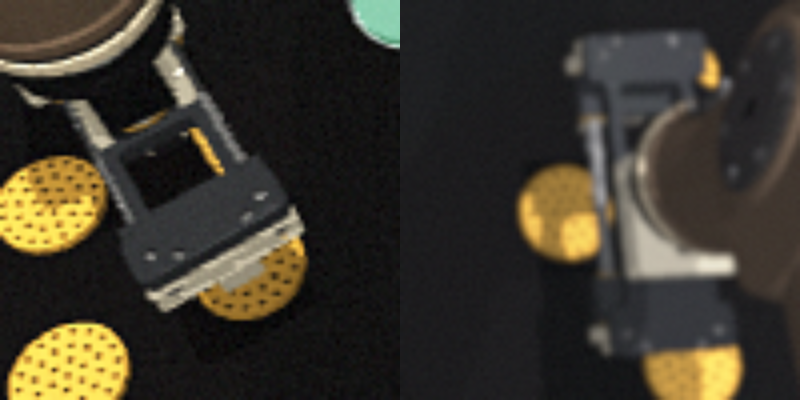

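The crop shows the open gripper straddling the chosen disc, with the neighbouring discs clear of the fingers. Lowering.

Call:
send_rows([
  [[0,0.2,-3,0,0,0,9.18],[0,0,-3,0,0,0,9.18],[0,0,-1.5,0,0,0,9.18],[0,0,-0.4,0,0,0,9.18],[0,0,0,0,0,0,9.18]],
])

```text
t: 4.4
position: [0.502, -0.3067, 0.0083]
tool_rot: [3.141, 0.0, 1.625]
ft_force: [-0.2, -0.2, -0.8]
opening: 0.092
finger_force: 0.0
```

Call:
send_rows([
  [[0,0,-0.35,0,0,0,9.18],[0,0,0,0,0,0,8],[0,0,0,0,0,0,7],[0,0,0,0,0,0,6],[0,0,0,0,0,0,5]],
])

```text
t: 5.03
position: [0.5015, -0.3065, 0.0044]
tool_rot: [-3.141, 0.0, 1.625]
ft_force: [-0.7, 0.2, 1.9]
opening: 0.0631
finger_force: 20.0
```

Call:
send_rows([
  [[0,0,0,0,0,0,5],[0,0,0,0,0,0,5],[0,0,0,0,0,0,5],[0,0,0,0,0,0,5],[0,0,0,0,0,0,5]],
])

```text
t: 5.65
position: [0.5016, -0.3065, 0.0043]
tool_rot: [-3.141, 0.0, 1.625]
ft_force: [-2.2, -0.1, 5.8]
opening: 0.0631
finger_force: 20.0
```

Call:
send_rows([
  [[0,0,1,0,0,0,5],[0,0,2.5,0,0,0,5],[0,0,4,0,0,0,5],[0.5,2,3,0,0,0,5],[1,4.5,1,0,0,0,5]],
])

```text
t: 6.28
position: [0.5176, -0.2434, 0.1216]
tool_rot: [3.138, 0.003, 1.621]
ft_force: [-0.2, 0.5, -1.0]
opening: 0.0631
finger_force: 20.0
```

Call:
send_rows([
  [[1.5,6,0,0,0,0,5],[1.5,6,0,0,0,0,5],[1.5,6,0,0,0,0,5],[1.5,6,0,0,0,0,5],[1,4.5,0,0,0,0,5]],
])

```text
t: 6.9
position: [0.5871, 0.0471, 0.1198]
tool_rot: [3.141, -0.001, 1.628]
ft_force: [0.3, -0.5, -0.7]
opening: 0.0631
finger_force: 20.0
```

Call:
send_rows([
  [[0,0,0,0,0,0,5],[0,0,0,0,0,0,5],[0,0,0,0,0,0,5],[0,0,0,0,0,0,5],[0,0,0,0,0,0,5]],
])

```text
t: 7.52
position: [0.5867, 0.0428, 0.1193]
tool_rot: [3.141, 0.0, 1.624]
ft_force: [-0.5, -0.3, -2.2]
opening: 0.0629
finger_force: 20.0
```

Run:
```python
from h import *
st=sense();print(st["position"],st["tool_rot"],st["opening"],st["ft_force"])
O=[]
for cam in("scene","top"):
    s=snapshot(cam); p=proj(s,st["position"]).astype(int); np.save(f"/tmp/{cam}1.npy",s["img"])
    O.append(cv2.resize(s["img"][p[1]-50:p[1]+50,p[0]-50:p[0]+50,::-1],(400,400)))
cv2.imwrite("pics/crop3.png",np.hstack(O))
```

```text
[0.58665078 0.04283305 0.11931209] [3.14149154e+00 1.34234134e-04 1.62424305e+00] 0.06294671760633645 [-0.53140085 -0.31253594 -2.1619665 ]
```

View pics/crop3.png

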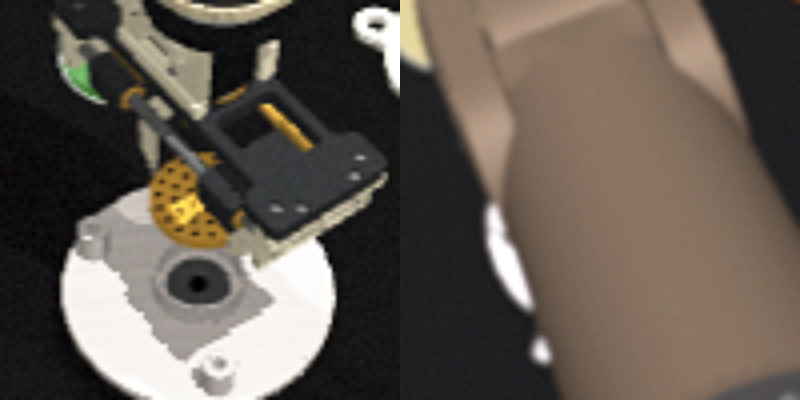

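The scene crop shows the disc held level over the holder, with the cup mouth near crop (198,282). The arm hides the top view. I'll refine the holder centre by image fits on the unobstructed start pictures.

```bash
cat >> h.py <<'E'
def sil_fit(s,img,x0,model,near,r,ang=True,thr=None):
    """fit x,y,th so that the model's outline (list of (circle x,y,h,radius,sign)) lies on strong edges"""
    g=cv2.GaussianBlur(cv2.cvtColor(img,cv2.COLOR_RGB2GRAY),(0,0),.6).astype(float)
    from scipy.ndimage import map_coordinates
    def cost(q):
        c,sn=np.cos(q[2]),np.sin(q[2]); t=0;n=0
        for (x,y,h,rad,phi,sgn) in model:
            v=[]
            for e in(-.003,.003):
                P=np.stack([x+(rad+e)*np.cos(phi),y+(rad+e)*np.sin(phi)],-1)
                X=np.stack([q[0]+c*P[:,0]-sn*P[:,1],q[1]+sn*P[:,0]+c*P[:,1],np.full(len(phi),h)],-1)
                C=X@s["R"].T+s["t"]; f=K(s); u=C[:,0]/C[:,2]*f+s["cx"]; w=C[:,1]/C[:,2]*f+s["cy"]
                v.append(map_coordinates(g,[w,u],order=1,mode="nearest"))
            t+=sgn*np.sum(np.clip(v[0]-v[1],-80,80)); n+=len(phi)
        return -t/n
    from scipy.optimize import differential_evolution
    b=[(x0[0]-r,x0[0]+r),(x0[1]-r,x0[1]+r),(x0[2]-.25,x0[2]+.25)] if ang else [(x0[0]-r,x0[0]+r),(x0[1]-r,x0[1]+r),(x0[2],x0[2]+1e-6)]
    o=differential_evolution(cost,b,seed=1,tol=1e-6,maxiter=120,popsize=12); return o.x,o.fun
full=np.linspace(0,2*np.pi,90,endpoint=False); A3=np.radians([0,120,240])
COVER=[(0,0,.010,.056,np.concatenate([a+np.radians(np.linspace(20,100,40)) for a in A3]),1)]
for a in A3:
    COVER.append((.07*np.cos(a),.07*np.sin(a),.010,.016,a+np.radians(np.linspace(-100,100,40)),1))
    COVER.append((.07*np.cos(a),.07*np.sin(a),.010,.008,np.linspace(0,2*np.pi,24,endpoint=False),-1))
FL=[(0,0,.040,.084,full,1)]; CUP=[(0,0,.058,.0255,full,-1)]
POST=[(.07*np.cos(a),.07*np.sin(a),.065,.004,np.linspace(0,2*np.pi,20),-1) for a in A3]
POST+=[(.07*np.cos(a),.07*np.sin(a),.065,.010,np.linspace(0,2*np.pi,40),1) for a in A3]
E
python3 - <<'E'
from h import *
np.set_printoptions(precision=4,suppress=True)
for cam in("scene","top"):
    s=snapshot(cam); img=cv2.imread(f"pics/{cam}0.png")[:,:,::-1].copy()
    x0=[.587,.043,-.47]
    for n,m,a in(("flange",FL,0),("cup",CUP,0),("posts",POST,1),("cup+posts",CUP+POST,1)): print(cam,n,*sil_fit(s,img,x0,m,None,.012,a))
    print(cam,"cover",*sil_fit(s,img,[.516,.318,-.65],COVER,None,.015))
    if cam=="scene": print("cup now",*sil_fit(s,s["img"],x0,CUP,None,.012,0))
    W=cloud(s)
E
```

```text
scene flange [ 0.59    0.0373 -0.47  ] -76.84183102317556
scene cup [ 0.5905  0.0406 -0.47  ] -66.84597458995692
scene posts [ 0.5913  0.0396 -0.4455] -54.95043869721214
scene cup+posts [ 0.5911  0.0399 -0.4448] -57.5816166667007
scene cover [ 0.521   0.3197 -0.6038] -77.46755917037414
cup now [ 0.5909  0.0414 -0.47  ] -35.54660707824443
top flange [ 0.5884  0.0383 -0.47  ] -78.95146405403858
top cup [ 0.5936  0.0419 -0.47  ] -30.964539849077276
top posts [ 0.5891  0.0403 -0.4445] -29.489700543896177
top cup+posts [ 0.5895  0.0405 -0.4436] -26.404520048567743
top cover [ 0.5164  0.3223 -0.6058] -80.0
```

Call:
send_rows([
  [[0.35,-0.2,0,0,0,0,5],[0,0,-1.5,0,0,0,5],[0,0,-2.2,0,0,0,5],[0,0,-1.2,0,0,0,5],[0,0,-0.2,0,0,0,5]],
])

```text
t: 8.35
position: [0.5894, 0.0415, 0.067]
tool_rot: [-3.14, 0.0, 1.626]
ft_force: [-0.1, 0.2, -0.6]
opening: 0.0632
finger_force: 20.0
```

Run:
```python
from h import *
np.set_printoptions(precision=4,suppress=True)
st=sense();print(st["position"],st["tool_rot"],st["opening"],st["ft_force"])
s=snapshot("scene"); p=proj(s,st["position"]).astype(int)
st=sense();print(st["position"],st["ft_force"])
im=s["img"].copy(); z=st["position"][2]-.0043
for h,r,col in((z+.012,.032,(255,0,0)),(.058,.0285,(0,255,0))):
    c=st["position"] if r>.03 else [.590,.040,0]
    P=np.array([proj(s,[c[0]+r*np.cos(a),c[1]+r*np.sin(a),h]) for a in full]); 
    P=(P-p+[60,45])*6.6
    if r>.03: crop=cv2.resize(im[p[1]-45:p[1]+45,p[0]-60:p[0]+60],(792,594),interpolation=cv2.INTER_CUBIC)
    cv2.polylines(crop,[P.astype(np.int32)],True,col,1)
cv2.imwrite("pics/crop4.png",crop[:,:,::-1])
```

```text
[0.5894 0.0415 0.067 ] [-3.1395  0.0001  1.6256] 0.0631504284127613 [-0.0696  0.1795 -0.5616]
[0.5898 0.0416 0.0675] [ 0.7533  0.4106 -1.2354]
```

View pics/crop4.png

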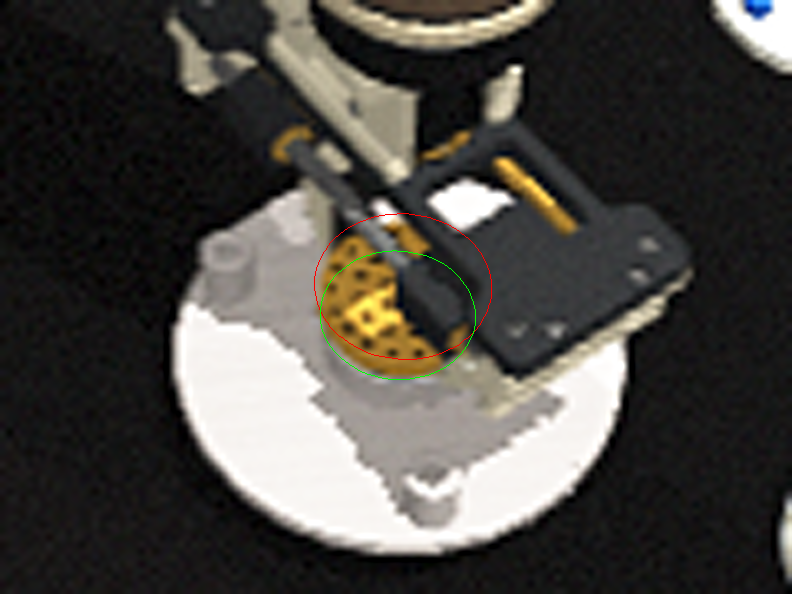

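The crop shows the disc just above the cup. Its visible left edge, crop x≈330, lies a little right of the predicted red outline at 315. I'll measure the disc's offset in the grip from both saved pictures before lowering.

```bash
cat > d.py <<'E'
from h import *
np.set_printoptions(precision=4,suppress=True)
def fit(s,img,tcp,z,lo,hi,name):
    hsv=cv2.cvtColor(img,cv2.COLOR_RGB2HSV); c0=proj(s,[tcp[0],tcp[1],z+.0085])
    m=((hsv[...,0]>12)&(hsv[...,0]<32)&(hsv[...,1]>90)&(hsv[...,2]>45)).astype(np.uint8)
    v,u=np.mgrid[:400,:640]; m[np.hypot(u-c0[0],v-c0[1])>32]=0
    m=cv2.morphologyEx(m,cv2.MORPH_CLOSE,np.ones((3,3),np.uint8))
    n,l,stt,_=cv2.connectedComponentsWithStats(m); m=(l==1+np.argmax(stt[1:,4]))
    th=np.radians(np.arange(lo,hi,5)); R=np.arange(0,40,.25); obs=[]
    for a in th:
        uu=c0[0]+R*np.cos(a); vv=c0[1]+R*np.sin(a); q=m[np.round(vv).astype(int),np.round(uu).astype(int)]
        obs.append(R[q].max()+.1 if q.any() else np.nan)
    obs=np.array(obs); print(name,"r",obs)
    def res(q):
        P=np.array([proj(s,[q[0]+.032*np.cos(b),q[1]+.032*np.sin(b),z+h]) for h in(.005,.012) for b in full])-c0
        return np.array([ (np.max([ (o*np.array([np.cos(a),np.sin(a)])-p)@nn for p in [P[k]] ])) for a,o in zip(th,obs) for nn in [np.array([np.cos(a),np.sin(a)])] for k in [np.argmin(np.where(P@nn>0,np.abs(P[:,0]*np.sin(a)-P[:,1]*np.cos(a))-.02*(P@nn),99))]])
    f=least_squares(res,tcp[:2],diff_step=1e-3,loss="soft_l1",f_scale=.5,x_scale=.01); print(name,"disc",f.x,"minus tcp mm",(f.x-tcp[:2])*1e3,"resid px",np.abs(res(f.x)).mean())
s=snapshot("scene"); p=sense()["position"]
for dz in(.0043,):
    fit(s,s["img"],p,p[2]-dz,70,190,"now")
    fit(s,np.load("/tmp/scene1.npy"),np.array([.58665,.04283,.1193]),.1193-dz,80,215,"before")
d=(s["R"][0],s["R"][1]); print("image right/down in world",*d)
E
python3 d.py
```

```text
now r [12.6  12.85 12.6  12.6  12.6  12.6  12.6  12.85 13.35 12.6  13.35 12.85
 13.35 13.35 13.35 13.1  13.35 13.1  13.35 13.1  12.85 13.6  13.6  13.6 ]
now disc [0.5905 0.0408] minus tcp mm [ 0.3318 -0.8779] resid px 0.39864063368472147
before r [12.85 12.6  12.6  12.6  12.85 13.1  12.35 12.85 13.35 12.85 13.85 13.6
 13.35 13.6  13.85 13.35 13.85 13.85 13.35 13.1  13.1  13.1  14.35 14.6
 13.85 13.35 12.85]
before disc [0.587  0.0427] minus tcp mm [ 0.3934 -0.1516] resid px 0.647745140432746
image right/down in world [ 0.5426  0.84   -0.0004] [ 0.6932 -0.448  -0.5646]
```

Call:
send_rows([
  [[0,-0.05,-0.4,0,0,0,5],[0,0,-0.25,0,0,0,5],[0,0,-0.15,0,0,0,5],[0,0,0,0,0,0,5],[0,0,0,0,0,0,5]],
])

```text
t: 9.07
position: [0.5902, 0.0411, 0.0603]
tool_rot: [3.141, 0.0, 1.625]
ft_force: [0.2, 0.5, -1.8]
opening: 0.0632
finger_force: 20.0
```

Call:
send_rows([
  [[0,0,-0.1,0,0,0,5],[0,0,-0.05,0,0,0,5],[0,0,0,0,0,0,5],[0,0,0,0,0,0,5],[0,0,0,0,0,0,5]],
])

```text
t: 9.7
position: [0.5902, 0.0411, 0.0588]
tool_rot: [3.142, 0.0, 1.625]
ft_force: [0.3, 0.2, -0.9]
opening: 0.0634
finger_force: 20.0
```

Call:
send_rows([
  [[0,0,-0.05,0,0,0,5],[0,0,-0.05,0,0,0,5],[0,0,0,0,0,0,5],[0,0,0,0,0,0,5],[0,0,0,0,0,0,5]],
])

```text
t: 10.32
position: [0.5902, 0.0411, 0.0578]
tool_rot: [3.142, -0.0, 1.625]
ft_force: [0.3, -0.2, -1.1]
opening: 0.0633
finger_force: 20.0
```

Call:
send_rows([
  [[0,0,-0.05,0,0,0,5],[0,0,0,0,0,0,5],[0,0,0,0,0,0,5],[0,0,0,0,0,0,5],[0,0,0,0,0,0,5]],
])

```text
t: 10.95
position: [0.5902, 0.0411, 0.0574]
tool_rot: [3.141, -0.0, 1.625]
ft_force: [-1.3, -0.1, 3.1]
opening: 0.063
finger_force: 20.0
```

Contact at the expected height. Releasing.

Call:
send_rows([
  [[0,0,0,0,0,0,6.5],[0,0,0,0,0,0,6.8],[0,0,0,0,0,0,7.5],[0,0,0,0,0,0,8],[0,0,0,0,0,0,8]],
])

```text
t: 11.58
position: [0.5901, 0.0411, 0.0572]
tool_rot: [3.142, -0.0, 1.625]
ft_force: [-0.5, 0.5, 0.8]
opening: 0.0802
finger_force: 0.0
```

Call:
send_rows([
  [[0,0,1,0,0,0,8],[0,0,3,0,0,0,8],[0,0,5,0,0,0,8],[0,4,4,0,0,0,8],[-0.5,6,1,0,0,0,8]],
])

```text
t: 12.2
position: [0.5874, 0.1405, 0.2013]
tool_rot: [3.136, -0.0, 1.621]
ft_force: [0.2, 1.0, -0.4]
opening: 0.0801
finger_force: 0.0
```

Call:
send_rows([
  [[-1,4.5,0,0,0,6,8],[-1.5,4.5,0,0,0,6,8],[-1.5,4.5,0,0,0,0,8],[-1.5,4,0,0,0,0,8],[0,0,0,0,0,0,8]],
])

```text
t: 12.82
position: [0.5276, 0.3207, 0.1983]
tool_rot: [3.141, -0.003, 1.841]
ft_force: [1.0, -0.1, -0.5]
opening: 0.0799
finger_force: 0.0
```

Run:
```python
from h import *
np.set_printoptions(precision=4,suppress=True)
st=sense();print(st["position"],st["tool_rot"],st["opening"],st["ft_force"])
D=[(0,0,.065,.032,full,1)]; O=[]
for cam in("scene","top"):
    s=snapshot(cam); p=proj(s,[.59,.04,.065]).astype(int); W=cloud(s)
    print(cam,"disc",*sil_fit(s,s["img"],[.59,.041,0],D,None,.01,0))
    Q=W[np.hypot(W[...,0]-.59,W[...,1]-.04)<.026]; Q=Q[np.isfinite(Q[:,0])&(Q[:,2]>.05)]
    if len(Q)>30:
        A=np.c_[Q[:,:2]-[.59,.04],np.ones(len(Q))]; k=np.linalg.lstsq(A,Q[:,2],rcond=None)[0]; print("plane",k,"median z",np.median(Q[:,2]),len(Q))
    O.append(cv2.resize(s["img"][p[1]-50:p[1]+50,p[0]-50:p[0]+50,::-1],(400,400),interpolation=cv2.INTER_CUBIC))
cv2.imwrite("pics/crop5.png",np.hstack(O))
```

```text
[0.5276 0.3207 0.1983] [ 3.1412 -0.0028  1.8415] 0.07985760166644991 [ 0.9947 -0.0789 -0.4961]
scene disc [0.584  0.0395 0.    ] -3.4994758756598476
plane [ 0.0081 -0.0089  0.0641] median z 0.06407278638245298 306
top disc [0.6    0.0341 0.    ] 1.5539145001816688
plane [0.0031 0.0127 0.0668] median z 0.06689213638140554 288
```

View pics/crop5.png

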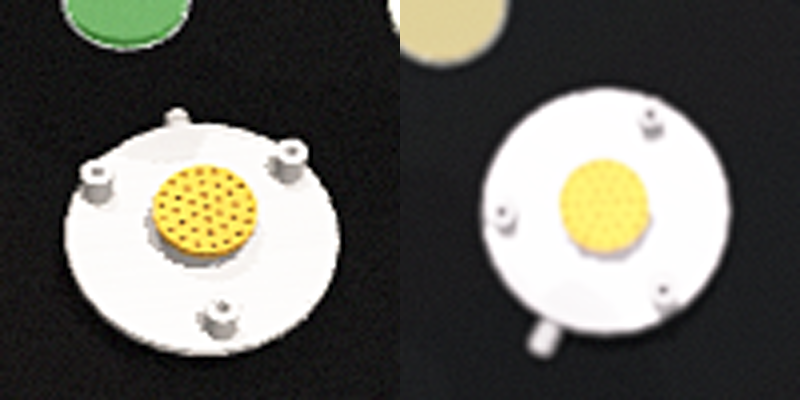

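The crop shows the disc seated on the cup in both views. Depth plane fits put its top at about 65 mm, with slopes of about 0.01. Now the cover: turn the closing axis to its lug‑0 axis (-34.7°), clear of the vent plug.

Call:
send_rows([
  [[-0.85,0,0,0,0,-10,6],[0,0,-1,0,0,-10,6],[0,0,-2.5,0,0,-10,6],[0,0,-3,0,0,-10,6],[0,0,-3,0,0,-10,6]],
])

```text
t: 13.55
position: [0.523, 0.314, 0.1018]
tool_rot: [3.14, -0.0, 0.954]
ft_force: [0.4, -0.2, -0.5]
opening: 0.0601
finger_force: 0.0
```

Call:
send_rows([
  [[0,0,-1,0,0,0,6],[0,0,0,0,0,0,6],[0,0,0,0,0,0,6],[0,0,0,0,0,0,6],[0,0,0,0,0,0,6]],
])

```text
t: 14.18
position: [0.522, 0.3162, 0.0929]
tool_rot: [3.141, -0.001, 0.963]
ft_force: [-0.8, 0.4, -0.2]
opening: 0.0599
finger_force: 0.0
```

Run:
```python
from h import *
st=sense();print(st["position"],st["tool_rot"],st["opening"],st["ft_force"])
s=snapshot("scene"); p=proj(s,[.519,.321,.05]).astype(int)
print(sil_fit(s,s["img"],[.52,.32,-.605],COVER,None,.008))
cv2.imwrite("pics/crop6.png",cv2.resize(s["img"][p[1]-45:p[1]+45,p[0]-60:p[0]+60,::-1],(792,594),interpolation=cv2.INTER_CUBIC))
```

```text
[0.52199654 0.31622609 0.09290764] [ 3.14119322e+00 -9.79358460e-04  9.62546803e-01] 0.05992079608836439 [-0.81575893  0.42717092 -0.24197593]
(array([ 0.52076263,  0.31871507, -0.60713032]), np.float64(-75.63866884999781))
```

View pics/crop6.png

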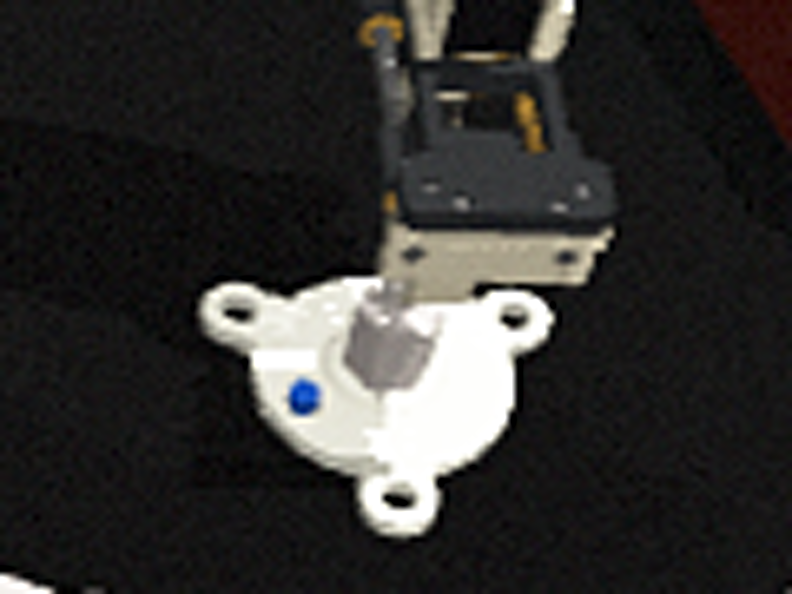

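The crop shows the gripper above the cover, hub at crop (392,345), blue plug at (304,397) left of the jaw line, lugs at (238,310), (515,318), (400,495). I'll check by projection that the fingers straddle the hub.

Run:
```python
from h import *
s=snapshot("scene"); p=proj(s,[.519,.321,.05]).astype(int); t=sense()["position"]; y=sense()["tool_rot"][2]-np.pi/2
a=np.array([np.cos(y),np.sin(y),0]); b=np.array([-a[1],a[0],0]); print(np.degrees(y))
img=cv2.resize(s["img"][p[1]-45:p[1]+45,p[0]-60:p[0]+60],(792,594),interpolation=cv2.INTER_CUBIC)
def d(X): return tuple(int(v) for v in (proj(s,X)-p+[60.5,45.5])*6.6)
for sg in(1,-1):
    for h,c in((0,(255,0,0)),(.06,(0,255,0))):
        Q=[d(t+sg*a*r+b*w+[0,0,h]) for r,w in((.03,-.0095),(.03,.0095),(.049,.0095),(.049,-.0095))]
        cv2.polylines(img,[np.array(Q)],True,c,1); print(sg,h,Q)
for h,c in((.05,(255,0,255)),(.014,(0,255,255))):
  for ctr in([.519,.321],):
    Q=[d([ctr[0]+.0196*np.cos(-.605+np.radians(k)),ctr[1]+.0196*np.sin(-.605+np.radians(k)),h]) for k in range(30,390,60)]
    cv2.polylines(img,[np.array(Q)],True,c,1)
cv2.imwrite("pics/crop7.png",img[:,:,::-1])
```

```text
-34.858334494784
1 0 [(401, 294), (449, 295), (455, 330), (406, 329)]
1 0.06 [(432, 181), (483, 183), (489, 218), (438, 217)]
-1 0 [(387, 187), (433, 188), (428, 156), (382, 155)]
-1 0.06 [(416, 73), (465, 74), (459, 42), (411, 41)]
```

View pics/crop7.png

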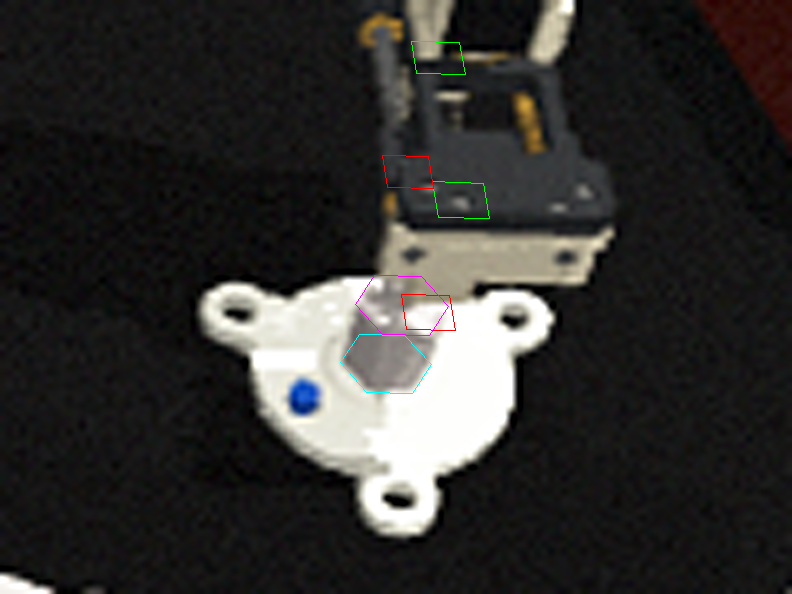

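Projection agrees: the fingers straddle the hub, and the small correction is (-0.27, +0.41) cm. Lowering.

Call:
send_rows([
  [[-0.27,0.41,-1,0,0,0,6],[0,0,-2.5,0,0,0,6],[0,0,-2.5,0,0,0,6],[0,0,-1,0,0,0,6],[0,0,-0.3,0,0,0,6]],
])

```text
t: 14.9
position: [0.5185, 0.3202, 0.0186]
tool_rot: [-3.141, 0.001, 0.962]
ft_force: [0.2, -0.1, 0.4]
opening: 0.0598
finger_force: 0.0
```

Call:
send_rows([
  [[0,0,-0.2,0,0,0,6],[0,0,0,0,0,0,6],[0,0,0,0,0,0,6],[0,0,0,0,0,0,6],[0,0,0,0,0,0,6]],
])

```text
t: 15.52
position: [0.519, 0.3202, 0.0174]
tool_rot: [3.141, -0.0, 0.962]
ft_force: [0.5, 0.1, 0.4]
opening: 0.0599
finger_force: 0.0
```

Call:
send_rows([
  [[0,0,0,0,0,0,5],[0,0,0,0,0,0,4.3],[0,0,0,0,0,0,3.7],[0,0,0,0,0,0,3],[0,0,0,0,0,0,2.5]],
], grip_force=15)

```text
t: 16.15
position: [0.5183, 0.3207, 0.0172]
tool_rot: [-3.141, 0.0, 0.963]
ft_force: [-2.0, 1.9, 1.4]
opening: 0.0337
finger_force: 15.0
```

Call:
send_rows([
  [[0,0,0,0,0,0,2.5],[0,0,0,0,0,0,2.5],[0,0,0,0,0,0,2.5],[0,0,0,0,0,0,2.5],[0,0,0,0,0,0,2.5]],
], grip_force=45)

```text
t: 16.77
position: [0.5191, 0.3201, 0.0172]
tool_rot: [3.141, 0.0, 0.962]
ft_force: [-2.1, 0.5, -0.4]
opening: 0.0339
finger_force: 45.0
```

Call:
send_rows([
  [[0,0,0.7,0,0,0,2.5],[0,0,1.5,0,0,0,2.5],[0,0,3,0,0,0,2.5],[0,0,4,0,0,0,2.5],[0,0,3,0,0,0,2.5]],
])

```text
t: 17.4
position: [0.5196, 0.3201, 0.142]
tool_rot: [3.14, -0.002, 0.962]
ft_force: [0.6, 1.3, -4.6]
opening: 0.0335
finger_force: 45.0
```

Call:
send_rows([
  [[0,0,0.8,0,0,0,2.5],[0,0,0,0,0,0,2.5],[0,0,0,0,0,0,2.5],[0,0,0,0,0,0,2.5],[0,0,0,0,0,0,2.5]],
])

```text
t: 18.02
position: [0.5187, 0.32, 0.1465]
tool_rot: [-3.141, 0.001, 0.962]
ft_force: [0.4, -0.1, -4.3]
opening: 0.0336
finger_force: 45.0
```

```bash
cat >> h.py <<'E'
def cov_at(z): return [(x,y,h+z,r,p,sg) for x,y,h,r,p,sg in COVER]
E
python3 - <<'E'
from h import *
np.set_printoptions(precision=4,suppress=True)
st=sense();t=st["position"];print(t,st["tool_rot"],st["opening"],st["ft_force"],st["ft_torque"])
y=st["tool_rot"][2]-np.pi/2
for cam in("scene","top"):
    s=snapshot(cam)
    for z in(t[2]-.0172,):
        q,f=sil_fit(s,s["img"],[t[0],t[1],y],cov_at(z),None,.012); print(cam,q,f,"minus tcp mm/deg",(q[:2]-t[:2])*1e3,np.degrees(q[2]-y))
    W=cloud(s); r=np.hypot(W[...,0]-t[0],W[...,1]-t[1]); Q=W[(r<.055)&(r>.028)&(np.abs(W[...,2]-(t[2]-.0072))<.008)]
    A=np.c_[Q[:,:2]-t[:2],np.ones(len(Q))]; k=np.linalg.lstsq(A,Q[:,2],rcond=None)[0]; print("plane",k,len(Q),"expect",t[2]-.0072)
E
```

```text
[0.5187 0.32   0.1465] [-3.1412  0.0012  0.9623] 0.033590188099322904 [ 0.3727 -0.0738 -4.303 ] [-0.0205 -0.033   0.0187]
scene [ 0.5231  0.3163 -0.6095] -54.99437450247242 minus tcp mm/deg [ 4.443 -3.645] -0.055707885367991046
plane [ 0.0005 -0.0034  0.1381] 520 expect 0.13926495570761474
top [ 0.5184  0.3208 -0.6217] -42.67894220861327 minus tcp mm/deg [-0.2452  0.8403] -0.7555195105564488
plane [0.0025 0.0038 0.1412] 498 expect 0.13926495570761474
```

The cover is level in the hand and centred on the TCP. Carrying it over the holder with a +9.4° turn.

Call:
send_rows([
  [[0.7,-3,0,0,0,2.4,2.5],[1.4,-5.5,0,0,0,2.5,2.5],[1.5,-5.8,0,0,0,2.5,2.5],[1.5,-5.8,0,0,0,2,2.5],[1.3,-5.1,0,0,0,0,2.5]],
])

```text
t: 18.75
position: [0.5834, 0.0656, 0.1473]
tool_rot: [3.141, 0.0, 1.126]
ft_force: [1.1, 1.4, -4.2]
opening: 0.0341
finger_force: 45.0
```

Call:
send_rows([
  [[0.7,-2.8,0,0,0,0,2.5],[0,0,0,0,0,0,2.5],[0,0,-1,0,0,0,2.5],[0,0,-1,0,0,0,2.5],[0,0,0,0,0,0,2.5]],
])

```text
t: 19.38
position: [0.5889, 0.0411, 0.1259]
tool_rot: [-3.139, 0.001, 1.128]
ft_force: [-0.0, -0.2, -3.6]
opening: 0.0337
finger_force: 45.0
```

```bash
cat > m.py <<'E'
from h import *
np.set_printoptions(precision=4,suppress=True)
st=sense();t=st["position"];print(t,st["tool_rot"],st["opening"],st["ft_force"],st["t"])
y=st["tool_rot"][2]-np.pi/2; print("axis deg",np.degrees(y))
for cam in("scene","top"):
    s=snapshot(cam)
    q,f=sil_fit(s,s["img"],[t[0],t[1],y],cov_at(t[2]-.0172),None,.012); print(cam,q,f,"minus tcp mm/deg",(q[:2]-t[:2])*1e3,np.degrees(q[2]-y))
E
python3 m.py
```

```text
[0.5889 0.0411 0.1259] [-3.1394  0.0011  1.128 ] 0.03366808167105503 [-0.0314 -0.1788 -3.6217] 19.375
axis deg -25.372758084801667
scene [ 0.5916  0.0401 -0.4396] -44.817130519722724 minus tcp mm/deg [ 2.7865 -1.0329] 0.18799321266442764
top [ 0.5816  0.0424 -0.5548] -11.978270641199998 minus tcp mm/deg [-7.2453  1.2901] -6.413032056075176
```

Call:
send_rows([
  [[0,-0.03,-0.6,0,0,0,2.5],[0,0,-0.8,0,0,0,2.5],[0,0,-0.8,0,0,0,2.5],[0,0,-0.5,0,0,0,2.5],[0,0,-0.2,0,0,0,2.5]],
])

```text
t: 20.1
position: [0.5897, 0.0398, 0.0977]
tool_rot: [-3.141, 0.0, 1.126]
ft_force: [0.3, -0.2, -4.3]
opening: 0.0342
finger_force: 45.0
```

Call:
send_rows([
  [[0,0,-0.3,0,0,0,2.5],[0,0,-0.1,0,0,0,2.5],[0,0,0,0,0,0,2.5],[0,0,0,0,0,0,2.5],[0,0,0,0,0,0,2.5]],
])

```text
t: 20.72
position: [0.59, 0.0399, 0.0944]
tool_rot: [3.141, -0.0, 1.126]
ft_force: [-0.1, -0.4, -3.8]
opening: 0.0339
finger_force: 45.0
```

```bash
python3 m.py
python3 - <<'E'
from h import *
t=sense()["position"]; O=[]
for cam in("scene",):
    s=snapshot(cam); p=proj(s,[.59,.04,.075]).astype(int); k=6.6
    im=cv2.resize(s["img"][p[1]-45:p[1]+45,p[0]-60:p[0]+60],(792,594),interpolation=cv2.INTER_CUBIC)
    for a in A3:   # posts as measured in this camera
        c=[.5911+.07*np.cos(a-.4445),.0399+.07*np.sin(a-.4445)]
        for r,col in((.004,(255,0,0)),(.01,(0,200,0))):
            P=[(proj(s,[c[0]+r*np.cos(b),c[1]+r*np.sin(b),.065])-p+[60.5,45.5])*k for b in full]; cv2.polylines(im,[np.array(P).astype(np.int32)],True,col,1)
cv2.imwrite("pics/crop8.png",im[:,:,::-1])
E
```

```text
[0.59   0.0399 0.0944] [ 3.1414 -0.0001  1.1261] 0.03385218130140554 [-0.0544 -0.4497 -3.7671] 20.725
axis deg -25.47659744944376
scene [ 0.5924  0.0389 -0.44  ] -43.79694670830111 minus tcp mm/deg [ 2.376  -0.9611] 0.26457106171817535
top [ 0.602   0.0416 -0.2696] -12.114107051616976 minus tcp mm/deg [11.9992  1.7067] 10.030635376538552
```

View pics/crop8.png

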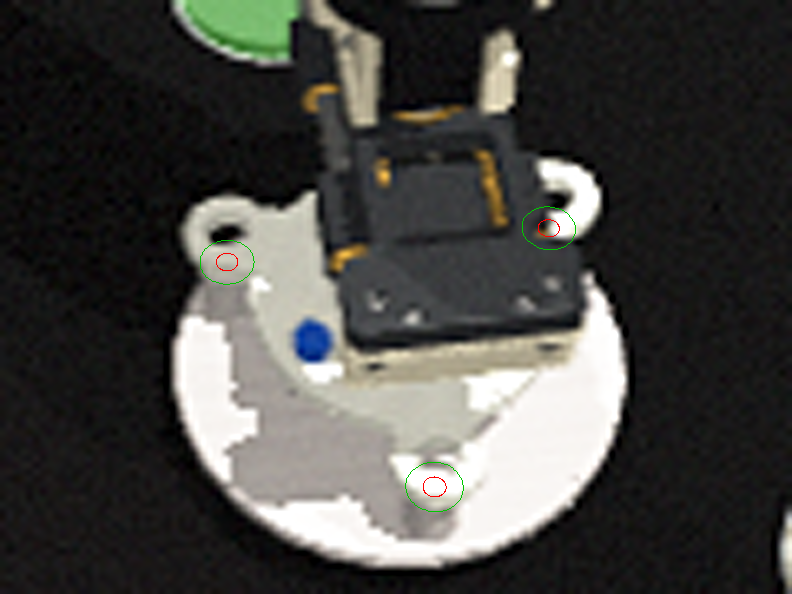

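The crop shows the cover's left lug hole at (228,235) and right lug hole at (552,200). Both line up sideways with the posts drawn from the start picture. The depth direction needs a check that doesn't depend on the outline, so I'll use hole centroids only.

```bash
cat > c.py <<'E'
from h import *
np.set_printoptions(precision=2,suppress=True)
def blob(img,c,rad):
    g=cv2.cvtColor(cv2.resize(img,None,fx=4,fy=4,interpolation=cv2.INTER_CUBIC),cv2.COLOR_RGB2GRAY).astype(float)
    v,u=np.mgrid[:g.shape[0],:g.shape[1]]; u=(u+.5)/4-.5; v=(v+.5)/4-.5
    d=np.hypot(u-c[0],v-c[1]); k=d<rad; lo=g[k].min(); hi=np.percentile(g[k],75); m=(k&(g<(lo+hi)/2)).astype(np.uint8)
    n,l=cv2.connectedComponents(m); i=np.where(k&(l>0),d,99); L=l.flat[np.argmin(i)]; q=(l==L); return np.array([u[q].mean(),v[q].mean()]),q.sum()/16,lo,hi
s=snapshot("scene"); im0=cv2.imread("pics/scene0.png")[:,:,::-1].copy(); t=sense()["position"]
def through(X,top):   # centroid of bench seen through the hole: intersection of projected mouths
    M=[]
    for h in(0,top):
        P=np.array([proj(s,[X[0]+.008*np.cos(b),X[1]+.008*np.sin(b),X[2]+h]) for b in full]); m=np.zeros((400*8,640*8),np.uint8); cv2.fillPoly(m,[np.round((P+.5)*8).astype(np.int32)],1); M.append(m)
    q=np.argwhere(M[0]&M[1])[:,::-1].mean(0)/8-.5; return q
J=np.linalg.pinv
def jac(X): return np.array([(proj(s,np.array(X)+d)-proj(s,X))/.001 for d in([.001,0,0],[0,.001,0])]).T
def run(img,c,th,z,name):
    for k,a in enumerate(A3):
        X=np.array([c[0]+.07*np.cos(a+th),c[1]+.07*np.sin(a+th),z]); e=through(X,.010); b,n,lo,hi=blob(img,e,4.5)
        print(name,k,"px",e,"blob",b,n,lo,hi,"err mm",np.linalg.solve(jac(X),b-e)*1e3)
run(im0,[.5191,.3204],-.608,0,"cover bench")
run(s["img"],t,-.4447,t[2]-.0172,"cover now")
for k,a in enumerate(A3):
    X=[.590+.07*np.cos(a-.4445),.040+.07*np.sin(a-.4445),.065]; e=proj(s,X); b,n,lo,hi=blob(im0,e,3.2); print("post",k,e,b,n,lo,hi,"err mm",np.linalg.solve(jac(X),b-e)*1e3)
E
python3 c.py
```

```text
cover bench 0 px [399.61 166.82] blob [399.93 166.26] 9.1875 0.0 255.0 err mm [-1.04  2.04]
cover bench 1 px [416.95 139.4 ] blob [417.36 139.02] 6.5625 0.0 255.0 err mm [-0.49  2.03]
cover bench 2 px [375.3  138.34] blob [375.64 137.93] 6.125 0.0 255.0 err mm [-0.75  1.83]
cover now 0 px [336.43 218.12] blob [336.43 216.83] 23.75 117.0 255.0 err mm [-2.81  1.95]
cover now 1 px [354.02 178.62] blob [352.63 178.99] 33.9375 0.0 230.75 err mm [-0.94 -3.51]
cover now 2 px [304.51 183.79] blob [304.77 183.99] 12.0 0.0 200.0 err mm [0.87 0.22]
post 0 [336.11 221.91] [336.34 222.34] 5.5 104.0 253.0 err mm [ 1.24 -0.21]
post 1 [353.41 182.76] [353.69 183.34] 1.25 20.0 255.0 err mm [ 1.79 -0.48]
post 2 [304.7  187.89] [304.64 188.52] 1.1875 0.0 255.0 err mm [ 1.51 -1.13]
```

The clean lug hole and the post holes agree to about 1 mm. The cover is level, still and about 12 mm above the posts, so I'm handing in.

Run:
```python
from bench import sense, manip
s=sense(); print(s["position"],s["finger_force"],abs(max(s["qd"],key=abs)),s["t"]); print(manip.hand_in())
```

```text
[0.58997863 0.03987514 0.09428851] 44.998134481720626 0.0024241148544695843 20.925
the job is handed in; nothing more can be done
None
```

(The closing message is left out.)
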